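# Column the lunch boxes, then unbolt the insulated case and hold its lid up

### The job

Stack the two lunch boxes that lie apart onto the one that stands next to the insulated case, squarely, so that the three make one straight column where that box stands; keep the boxes level and leave the other things on the table alone. Then draw the case's spring bolt sideways by its ball knob out of the keeper, lift the lid to about 45 degrees open and finish there, still holding it up with the gripper, so that a helper can load the column.

Things in the scene. Friction and masses are not known exactly. Their poses are not given: they have to be found in the camera images.
- box_base_mid (a point): closed slim lunch box, dark brown lacquered plastic, 128 (its x) x 62 (its y) x 32 mm high, flat top and straight sides, about 0.2 kg, loose. This point is its middle, 16 mm above its underside; z up. It stands on the table next to the case (nearest to it of the three) and is the foot of the column.
- box_a_mid (a point): closed slim lunch box, dark brown lacquered plastic, 128 (its x) x 62 (its y) x 32 mm high, flat top and straight sides, about 0.2 kg, loose. This point is its middle, 16 mm above its underside; z up. It lies on the table farther from the case; it and box_b look the same and either may go on first.
- box_b_mid (a point): closed slim lunch box, dark brown lacquered plastic, 128 (its x) x 62 (its y) x 32 mm high, flat top and straight sides, about 0.2 kg, loose. This point is its middle, 16 mm above its underside; z up. The other box lying on the table farther from the case.
- case: Grey insulated carrying case, fixed on the table, 200 (x) x 320 (y) x 116 mm high without its lid, open at the top under the lid. Origin: centre of its underside; z up; its front, with the bolt, looks along its -x towards the robot, the lid's hinge runs along its y at the back. One column of three such lunch boxes is already packed inside, at the back left; there is room in front and on the right.
- lid: Grey lid, 206 (x) x 326 (y) x 28 mm thick, about 0.7 kg. Origin: middle of the hinge axis, at the back of the case (103, 0, 116.5 mm in the case's frame), level with the lid's underside; shut, its axes are the case's axes and it reaches 206 mm along its -x. It turns about its +y (the lid's front edge rises); opening angle = tilt of its z from vertical. It does not stay up by itself: let go, it falls shut. While the bolt is in the keeper it cannot rise.
- latch (a joint): Travel (m) of the steel spring bolt along the lid's +y: 0 = sprung home in the keeper, 0.028 = end of travel. The bolt is carried by the lid's front face and reaches towards the lid's -y into a steel keeper on the front of the case; pulled 0.016 or more towards +y it is out of the keeper and the lid is free. The spring pushes it back with about 3 N at 0, 7 N at 0.020. Let go with the lid up, it springs out again, harmlessly.
- latch_knob (a point): Centre of the bolt's black ball knob, 24 mm across, on a 10 mm upright steel rod bent up from the bolt's end. With the bolt home it is 217 mm in front of (-x), 60 mm to the +y side of and 69 mm above the lid's origin, in the lid's frame: 41 mm above the lid's top and 11 mm in front of its front face, so that it stands clear on all sides. It slides with the bolt and rises with the lid. The point's axes are the lid's.
- teacup: Bystander: white tea cup, 72 mm across, 75 mm high, beyond the boxes. Origin: centre of its underside.
- tea_tin: Bystander: closed tea tin, 72 mm across, 110 mm high, beyond the case. Origin: centre of its underside.
- chopstick_case: Bystander: flat wooden chopstick case, 40 (x) x 180 (y) x 22 mm, near the robot. Origin: centre of its underside.
Not all that is in view belongs to the job. Leave any blue or red look-alike of the part that bears box_a_mid alone. Leave any pink look-alike of the part that bears box_b_mid alone.

How it is judged:
By the outcome, as a careful person would: the job done as asked, in the order asked, and still so for the second after the job is handed in, while the arm keeps its last pose, push and grip.
It also fails if it takes over 64 s, if anything falls off the work surface, if the arm or the gripper's body presses on something with over 40 N, if the wrist force passes 120 N, or if a joint passes its speed limit or range.

### The arm

A 7-joint arm with a two-finger parallel gripper is mounted at the origin on the work surface. World frame = base frame: x ahead of the robot, y to its left, z up, the work surface at z = 0. Lengths are in m, angles in rad, forces in N, time in s.
With the tool pointing down it reaches from about 0.4 to 0.85 m from the base axis. Payload 4.5 kg.
Tool frame: the origin (TCP) lies midway between the tips of the shut fingers; the grasp point (between the pads) lies 19 mm behind it; z points along the fingers, y is the line along which they close (so a half turn about z gives the same grasp; the last joint's range is limited). The gripper opens to 88 mm and grips with 3 to 60 N. Pads are 18 mm wide; open, the fingers measure 123 mm over their backs; the gripper's body (75 mm by 187 mm) begins 45 mm behind the grasp point.
Start: joints at [1.348, 0.689, -0.195, 1.565, 0.157, 0.902, -0.215], TCP at [0.159, -0.605, 0.239] pointing down, gripper open.
Joint ranges: [-3.01, 3.01], [-0.46, 2.08], [-1.47, 1.51], [0.13, 2.56], [-1, 4.14], [0.04, 2.09], [-2.66, 2.66]. Speed limits (rad/s): [2.57, 2.57, 3.14, 3.14, 3.14, 3.14, 3.14].

### API

Orientations are given as a unit quaternion [x, y, z, w].
In Python, from plant import r gives the robot as it stands.
- The arm moves only by the tool carry_out, never from a script. Its argument "plan" is a list of rows, each an object with "rot": the turn, a rotation vector about the tool's x, y, z in rad, a list of three; "xyz": the shift along the tool's x, y, z in m, a list of three; "grip": the closure in counts, from 0 (fully open) to 255 (shut). In form: [{"rot": [wx, wy, wz], "xyz": [dx, dy, dz], "grip": grip}, ...]. A call has 1 to 8 rows; each row is the pose to reach, as a shift and turn from the pose commanded when the call began, along the tool's axes at that moment; what a row does not reach only later rows make up. A row lasts 1/12 s, in which the tool goes at most 41.7 mm and 7.16 degrees, less where a joint would pass 70% of its speed; a pose out of reach is approached as far as the arm can. A call with a gripper value outside its range is refused whole. The fingers move at their own pace and stop on an object; "squeeze" is the grip in N (left out, the last holds). Time passes only in rows, so rows that repeat a pose let the fingers close. It gives the time, the measured TCP pose, the force, the opening and the grip force at its end, in the units of the state.
- r.get_state(): the state, without advancing time (a new reading comes with each control period).
- r.snapshot(name): name is "side" or "top"; returns the picture (400x640x3 uint8, red, green, blue); there is no depth.
- r.camera_params(name): a dict with "fx", "fy", "cx", "cy" (pixels), "distortion" ([k1, k2, p1, p2, k3] as OpenCV has them; the pictures are not rectified), "position" and "attitude" of the camera in the world. Camera axes: x right, y down, z forward; pixel columns grow to the right and rows downward; lengths in m; the calibration is good to about 2 mm. A picture is of the moment at which its call begins. camera_params takes no time and is no camera call.
- r.finish_job(): hands the job in; it is judged then, once.
The state is a dict: "clock": time; "q": joint angles; "qd": joint speeds; "joint_torque": joint torques, N m; "tool_pos": TCP position; "eef_rot": TCP orientation; "contact_force": force on the tool from outside, world axes, zero at the start; "moment": the same for the moment, N m; "opening": opening from 0.0 (shut) to 1.0 (fully open); "finger_force": force on a finger pad.
Only numpy, scipy, OpenCV 4.12 (cv2) and the standard library are available. Lean on these libraries where they do the work, as an engineer would, in place of code of your own. Each camera call takes 0.05 s, during which the arm holds its last target. There are 200 camera calls.

## Working session

There is one attempt and no reset: what is moved stays moved. The work goes in short steps, Python scripts to look and compute and a tool call to move; the robot and the scene stay as the last step left them, time stands still between calls to the robot, and variables do not carry over. Pictures are saved under pics/ and viewed, at most 10 in all, crops included, and the job is handed in when it is done.

Besides the shell and the picture viewer there is one more tool, called after ">>>" as name(argument=value, ...) on one line, values as JSON. carry_out: Moves the arm, as the interface text tells. Its arguments: {"type":"object","properties":{"plan":{"type":"array"},"squeeze":{"type":"number"}},"required":["plan"]}

```bash
mkdir -p pics; ls; python3 - <<'E'
from plant import r
import cv2
s=r.get_state();print(s)
for n in("side","top"):
    print(n,r.camera_params(n))
    cv2.imwrite(f"pics/{n}0.png",r.snapshot(n)[:,:,::-1])
E
```

```text
pics
{'clock': 0.0, 'q': array([ 1.34781373,  0.69000286, -0.19451064,  1.56635789,  0.15731843,
        0.90250487, -0.2150918 ]), 'qd': array([ 0.00081288,  0.00036048,  0.00069231,  0.00041792, -0.00059196,
       -0.00025403,  0.00145536]), 'joint_torque': array([-3.12581278e-04, -5.27567053e+01, -1.26691472e+00, -1.53430277e+01,
       -5.27025224e-02,  6.59715064e-03,  1.53788824e-04]), 'tool_pos': array([ 0.15851202, -0.60389814,  0.23789449]), 'eef_rot': array([ 9.91762109e-01,  1.28089951e-01, -1.95511569e-04, -9.19018015e-04]), 'contact_force': array([0.63258617, 0.50369751, 0.74149437]), 'moment': array([-0.03278117, -0.02819386,  0.01041982]), 'finger_force': 0.0, 'opening': 0.9994360541343053}
side {'fx': 471.61912821351024, 'fy': 471.61912821351024, 'cx': 318.6702319814098, 'cy': 205.83349960393363, 'distortion': array([-0.05347442,  0.        ,  0.        ,  0.        ,  0.        ]), 'position': array([0.41138568, 1.15555045, 0.99270015]), 'attitude': array([-0.0630442 ,  0.90426785, -0.42022422,  0.04167367])}
top {'fx': 483.9969701035282, 'fy': 483.9969701035282, 'cx': 314.92735372393196, 'cy': 193.4750880257212, 'distortion': array([-0.04980332,  0.        ,  0.        ,  0.        ,  0.        ]), 'position': array([0.25040999, 0.12831848, 1.71085064]), 'attitude': array([ 0.7183822 , -0.68761239,  0.07065547, -0.0782561 ])}
```

View pics/top0.png

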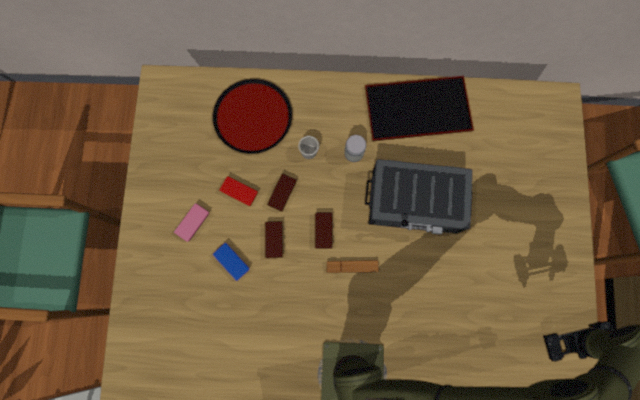

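View pics/side0.png

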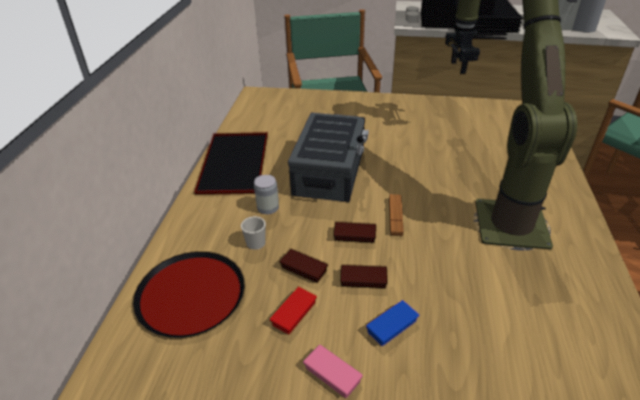

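```bash
cat > h.py <<'E'
import numpy as np, cv2
from scipy.spatial.transform import Rotation as R
from plant import r
def cam(n):
    c=r.camera_params(n);K=np.array([[c['fx'],0,c['cx']],[0,c['fy'],c['cy']],[0,0,1]])
    return K,np.array(c['distortion']),np.array(c['position']),R.from_quat(c['attitude'])
def cast(n,px,z):
    K,D,p,A=cam(n)
    u=cv2.undistortPoints(np.array(px,float).reshape(-1,1,2),K,D)[:,0]
    d=A.apply(np.c_[u,np.ones(len(u))])
    return p+d*((z-p[2])/d[:,2])[:,None]
def proj(n,P):
    K,D,p,A=cam(n)
    q=A.inv().apply(np.atleast_2d(P)-p)
    return cv2.projectPoints(q,np.zeros(3),np.zeros(3),K,D)[0][:,0]
def two(pa,pb):
    M=np.zeros((3,3));b=np.zeros(3);L=[]
    for n,px in(('top',pa),('side',pb)):
        o=cam(n)[2];d=cast(n,[px],0)[0]-o;d/=np.linalg.norm(d);Q=np.eye(3)-np.outer(d,d);M+=Q;b+=Q@o;L.append((o,Q))
    X=np.linalg.solve(M,b);return X,[np.linalg.norm(Q@(X-o)) for o,Q in L]
def boxes(n,img,z=0.016,roi=None):
    h=img.astype(int);R_,G,B=h[...,0],h[...,1],h[...,2]
    m=((R_<95)&(R_>G*1.5+6)&(R_>B*1.5+6)).astype(np.uint8)
    if roi: mm=np.zeros_like(m);x0,y0,x1,y1=roi;mm[y0:y1,x0:x1]=1;m*=mm
    out=[]
    for c in cv2.findContours(m,cv2.RETR_EXTERNAL,cv2.CHAIN_APPROX_NONE)[0]:
        if cv2.contourArea(c)<200: continue
        w=cast(n,c[:,0],z)[:,:2]
        (cx,cy),(a,b),t=cv2.minAreaRect((w*1000).astype(np.float32))
        if a<b: a,b,t=b,a,t+90
        out.append((cv2.contourArea(c),c[:,0].mean(0).round(1),np.round([cx,cy,a,b],1),round((t+90)%180-90,1)))
    return out
def tool():
    s=r.get_state();return s,np.array(s['tool_pos']),R.from_quat(s['eef_rot'])
E
python3 - <<'E'
from h import *
for n,roi in(('top',(240,160,350,270)),('side',(260,200,410,300))):
    im=cv2.imread(f'pics/{n}0.png')[:,:,::-1]
    for z in(.016,.032):
        for o in boxes(n,im,z,roi): print(n,z,*o)
im=cv2.imread('pics/top0.png');im2=cv2.imread('pics/side0.png')
a=cv2.resize(im[150:245,360:480],(800,600),interpolation=2);cv2.imwrite('pics/ct.png',a[:, :])
b=cv2.resize(im2[100:205,280:400],None,fx=5.5,fy=5.5,interpolation=2);cv2.imwrite('pics/cs.png',b)
E
```

```text
top 0.016 513.5 [273.6 239.2] [443.  293.1 123.6  57.9] 5.7
top 0.016 509.0 [323.5 230. ] [483.1 118.6 120.7  53.3] 2.5
top 0.016 491.5 [281.5 191.8] [614.5 274.7 125.3  57.7] -22.0
top 0.032 513.5 [273.6 239.2] [441.2 291.5 122.4  57.3] 5.7
top 0.032 509.0 [323.5 230. ] [480.9 118.7 119.6  52.8] 2.5
top 0.032 491.5 [281.5 191.8] [611.  273.3 124.2  57.2] -22.0
side 0.016 836.0 [363.5 275.8] [440.8 288.4 124.   72.8] 3.4
side 0.016 782.0 [303.8 265.1] [612.3 269.4 131.6  70.8] -22.3
side 0.016 630.0 [354.5 231.7] [481.4 116.1 123.5  75.8] 2.4
side 0.032 836.0 [363.5 275.8] [440.3 302.6 121.9  71.6] 3.4
side 0.032 782.0 [303.8 265.1] [609.  283.9 129.4  69.6] -22.3
side 0.032 630.0 [354.5 231.7] [480.2 133.1 121.5  74.6] 2.4
```

View pics/ct.png

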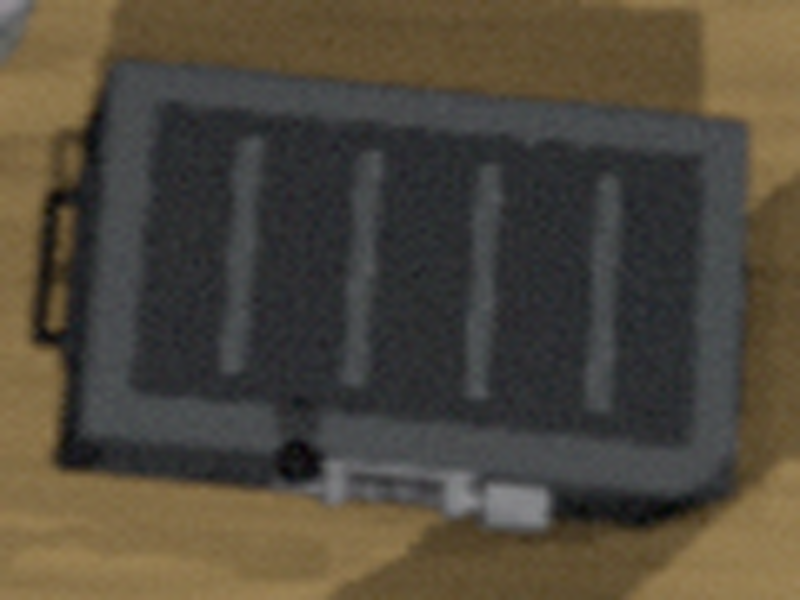

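View pics/cs.png

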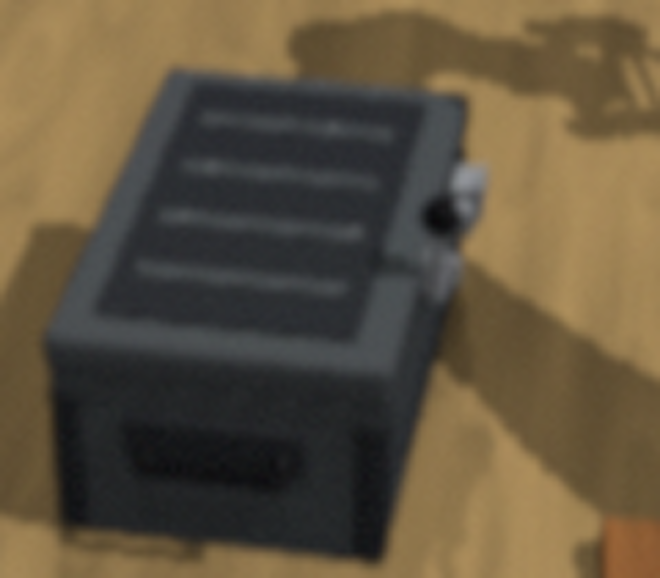

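```bash
python3 - <<'E'
from h import *
X,e=two((404.1,222.4),(359.8,138.9));print('knob',X,e)
c=np.array([(112,60),(748,122),(728,490),(80,437)],float);px=(c+.5)/[6.667,6.316]-.5+[360,150]
L=cast('top',px,.1445);print(L)
for i in range(4):
    d=L[(i+1)%4]-L[i];print(np.linalg.norm(d),np.degrees(np.arctan2(d[1],d[0])))
im=cv2.imread('pics/side0.png')
cs=np.array([(175,70),(465,97),(395,375),(47,340)],float);L=cast('side',(cs+.5)/5.5-.5+[280,100],.1445);print(L)
for i in range(4):
    d=L[(i+1)%4]-L[i];print(np.linalg.norm(d),np.degrees(np.arctan2(d[1],d[0])))
for p in((309,147),(355,148),(352,266)): print(cast('top',[p],.05))
E
```

```text
knob [ 0.49303942 -0.13554807  0.1861676 ] [np.float64(0.0016205883452827584), np.float64(0.001620588345282894)]
[[ 0.71248832 -0.0483663   0.1445    ]
 [ 0.69245628 -0.36964309  0.1445    ]
 [ 0.49451708 -0.35513979  0.1445    ]
 [ 0.50883187 -0.03624608  0.1445    ]]
0.3219006955532823 -93.56784990028156
0.1984698302630438 175.80934254678644
0.31921483856598243 87.42977980995366
0.20401678408072815 -3.40583061492855
[[ 0.68661206 -0.36375622  0.1445    ]
 [ 0.4920758  -0.34912343  0.1445    ]
 [ 0.50748593 -0.03240166  0.1445    ]
 [ 0.70889492 -0.04328515  0.1445    ]]
0.19508581429458843 175.6983801171093
0.3170964439969173 87.21446491183329
0.20170282871549042 -3.0930712729540373
0.32124481447941267 -93.97746406961393
[[0.77497918 0.18305118 0.05      ]]
[[0.77829515 0.01821442 0.05      ]]
[[0.35889496 0.01698761 0.05      ]]
```

```bash
cat >> h.py <<'E'
def down(yaw): return R.from_euler('z',yaw,degrees=True)*R.from_quat([1,0,0,0])
def chain(*W):
    "W: (x,y,z,yaw_deg); prints tool-frame delta of each from the previous"
    s,p,A=tool();x=A.as_matrix()[:,0];print('at',p.round(4),'yaw',np.degrees(np.arctan2(x[1],x[0])).round(2))
    for w in W:
        q=np.array(w[:3]);B=down(w[3]) if len(w)==4 else w[3]
        print('->',w[:4],'xyz',A.inv().apply(q-p).round(4).tolist(),'rot',(A.inv()*B).as_rotvec().round(4).tolist());p,A=q,B
E
python3 - <<'E'
from h import *
chain((.45,-.3,.3,4.5),(.45,0,.3,4.5),(.442,.2905,.2,4.5),(.442,.2905,.05,4.5))
E
```

```text
at [ 0.1586 -0.604   0.238 ] yaw 14.72
-> (0.45, -0.3, 0.3, 4.5) xyz [0.3591, -0.2201, -0.0617] rot [-0.0016, 0.0002, 0.1783]
-> (0.45, 0, 0.3, 4.5) xyz [0.0235, -0.2991, 0.0] rot [0.0, 0.0, 0.0]
-> (0.442, 0.2905, 0.2, 4.5) xyz [0.0148, -0.2902, 0.1] rot [0.0, 0.0, 0.0]
-> (0.442, 0.2905, 0.05, 4.5) xyz [0.0, 0.0, 0.15] rot [0.0, 0.0, 0.0]
```

>>> carry_out(plan=[{"rot": [-0.0016,0,0.178],"xyz": [0.18,-0.11,-0.062],"grip": 0},{"rot": [-0.0016,0,0.178],"xyz": [0.18,-0.11,-0.062],"grip": 0},{"rot": [-0.0016,0,0.178],"xyz": [0.18,-0.11,-0.062],"grip": 0},{"rot": [-0.0016,0,0.178],"xyz": [0.18,-0.11,-0.062],"grip": 0},{"rot": [-0.0016,0,0.178],"xyz": [0.18,-0.11,-0.062],"grip": 0},{"rot": [-0.0016,0,0.178],"xyz": [0.18,-0.11,-0.062],"grip": 0}])

```text
clock: 0.6
tool_pos: [0.3112, -0.4471, 0.3023]
eef_rot: [0.999, 0.044, 0.003, 0.0]
contact_force: [1.3, 0.2, 0.8]
opening: 1.001
finger_force: 0.0
```

>>> carry_out(plan=[{"rot": [0,0,0],"xyz": [0.157,-0.14,0],"grip": 0},{"rot": [0,0,0],"xyz": [0.157,-0.14,0],"grip": 0},{"rot": [0,0,0],"xyz": [0.157,-0.14,0],"grip": 0},{"rot": [0,0,0],"xyz": [0.157,-0.14,0],"grip": 0},{"rot": [0,0,0],"xyz": [0.157,-0.14,0],"grip": 0},{"rot": [0,0,0],"xyz": [0.157,-0.14,0],"grip": 0}])

```text
clock: 1.1
tool_pos: [0.4572, -0.2918, 0.3004]
eef_rot: [0.999, 0.046, 0.003, -0.002]
contact_force: [0.7, 0.8, -0.0]
opening: 1.001
finger_force: 0.0
```

>>> carry_out(plan=[{"rot": [0,0,0],"xyz": [0.02,-0.3,0],"grip": 0},{"rot": [0,0,0],"xyz": [0.02,-0.3,0],"grip": 0},{"rot": [0,0,0],"xyz": [0.02,-0.3,0],"grip": 0},{"rot": [0,0,0],"xyz": [0.02,-0.3,0],"grip": 0},{"rot": [0,0,0],"xyz": [0.02,-0.3,0],"grip": 0},{"rot": [0,0,0],"xyz": [0.02,-0.3,0],"grip": 0},{"rot": [0,0,0],"xyz": [0.02,-0.3,0],"grip": 0},{"rot": [0,0,0],"xyz": [0.02,-0.3,0],"grip": 0}])

```text
clock: 1.77
tool_pos: [0.4463, 0.0074, 0.3001]
eef_rot: [0.999, 0.045, 0.0, -0.001]
contact_force: [0.2, -0.4, 0.2]
opening: 0.999
finger_force: 0.0
```

>>> carry_out(plan=[{"rot": [0,0,0],"xyz": [0.01,-0.29,0.1],"grip": 0},{"rot": [0,0,0],"xyz": [0.01,-0.29,0.1],"grip": 0},{"rot": [0,0,0],"xyz": [0.01,-0.29,0.1],"grip": 0},{"rot": [0,0,0],"xyz": [0.01,-0.29,0.1],"grip": 0},{"rot": [0,0,0],"xyz": [0.01,-0.29,0.1],"grip": 0},{"rot": [0,0,0],"xyz": [0.01,-0.29,0.1],"grip": 0},{"rot": [0,0,0],"xyz": [0.01,-0.29,0.1],"grip": 0},{"rot": [0,0,0],"xyz": [0.01,-0.29,0.1],"grip": 0}])

```text
clock: 2.43
tool_pos: [0.4323, 0.2959, 0.1977]
eef_rot: [0.999, 0.043, -0.001, -0.001]
contact_force: [0.3, 0.3, -0.0]
opening: 1.001
finger_force: 0.0
```

```bash
python3 - <<'E'
from h import *
chain((.442,.2905,.05,4.5),(.442,.2905,.006,4.5)); print(r.get_state()['clock'])
E
```

```text
at [0.4323 0.2959 0.1977] yaw 4.91
-> (0.442, 0.2905, 0.05, 4.5) xyz [0.0094, 0.0065, 0.1477] rot [-0.0016, 0.0013, 0.0072]
-> (0.442, 0.2905, 0.006, 4.5) xyz [0.0, 0.0, 0.044] rot [0.0, 0.0, 0.0]
2.4333
```

>>> carry_out(plan=[{"rot": [-0.0016,0.0013,0.007],"xyz": [0.0094,0.0065,0.04],"grip": 0},{"rot": [-0.0016,0.0013,0.007],"xyz": [0.0094,0.0065,0.08],"grip": 0},{"rot": [-0.0016,0.0013,0.007],"xyz": [0.0094,0.0065,0.12],"grip": 0},{"rot": [-0.0016,0.0013,0.007],"xyz": [0.0094,0.0065,0.145],"grip": 0},{"rot": [-0.0016,0.0013,0.007],"xyz": [0.0094,0.0065,0.147],"grip": 0},{"rot": [-0.0016,0.0013,0.007],"xyz": [0.0094,0.0065,0.147],"grip": 0}])

```text
clock: 2.93
tool_pos: [0.4434, 0.2828, 0.0514]
eef_rot: [0.999, 0.036, -0.0, 0.003]
contact_force: [0.6, -0.2, -0.3]
opening: 1.004
finger_force: 0.0
```

```bash
python3 - <<'E'
from h import *
chain((.442,.2905,.006,4.5))
E
```

```text
at [0.4434 0.2828 0.0514] yaw 4.1
-> (0.442, 0.2905, 0.006, 4.5) xyz [-0.0007, -0.0081, 0.0454] rot [0.0055, 0.0012, -0.007]
```

>>> carry_out(plan=[{"rot": [0.004,0,-0.006],"xyz": [-0.001,-0.007,0],"grip": 0},{"rot": [0.004,0,-0.006],"xyz": [-0.001,-0.007,0],"grip": 0},{"rot": [0.004,0,-0.006],"xyz": [-0.001,-0.007,0],"grip": 0}])

```text
clock: 3.18
tool_pos: [0.4433, 0.2922, 0.0544]
eef_rot: [0.999, 0.039, 0.002, -0.002]
contact_force: [-0.8, 0.3, -0.2]
opening: 1.0
finger_force: 0.0
```

```bash
python3 - <<'E'
from h import *
chain((.442,.2905,.006,4.5))
E
```

```text
at [0.4433 0.2922 0.0544] yaw 4.5
-> (0.442, 0.2905, 0.006, 4.5) xyz [-0.0017, 0.0018, 0.0484] rot [-0.0034, -0.0045, -0.0001]
```

>>> carry_out(plan=[{"rot": [0,0,0],"xyz": [-0.001,0.001,0.025],"grip": 0},{"rot": [0,0,0],"xyz": [-0.001,0.001,0.044],"grip": 0},{"rot": [0,0,0],"xyz": [-0.001,0.001,0.044],"grip": 0},{"rot": [0,0,0],"xyz": [-0.001,0.001,0.044],"grip": 0}], squeeze=15)

```text
clock: 3.52
tool_pos: [0.4415, 0.2898, 0.0091]
eef_rot: [0.999, 0.039, 0.001, -0.0]
contact_force: [0.1, -0.2, 0.4]
opening: 1.001
finger_force: 0.0
```

>>> carry_out(plan=[{"rot": [0,0,0],"xyz": [0,0,0],"grip": 100},{"rot": [0,0,0],"xyz": [0,0,0],"grip": 100},{"rot": [0,0,0],"xyz": [0,0,0],"grip": 100},{"rot": [0,0,0],"xyz": [0,0,0],"grip": 100},{"rot": [0,0,0],"xyz": [0,0,0],"grip": 100},{"rot": [0,0,0],"xyz": [0,0,0],"grip": 100}], squeeze=15)

```text
clock: 4.02
tool_pos: [0.4419, 0.29, 0.0093]
eef_rot: [0.999, 0.039, 0.001, -0.001]
contact_force: [-0.5, -0.7, 6.5]
opening: 0.704
finger_force: 15.0
```

```bash
python3 - <<'E'
from h import *
for i in range(2):
  t=r.snapshot('top');s=r.snapshot('side')
  chain((.4825,.1175,.05,2.5))
for n,im,roi in(('top',t,(240,160,350,270)),('side',s,(260,200,410,300))):
    for o in boxes(n,im,.016,roi): print(n,*o)
E
```

```text
at [0.4419 0.29   0.0093] yaw 4.45
-> (0.4825, 0.1175, 0.05, 2.5) xyz [0.0272, 0.175, -0.0408] rot [-0.0013, -0.0025, 0.0341]
at [0.4419 0.29   0.0093] yaw 4.45
-> (0.4825, 0.1175, 0.05, 2.5) xyz [0.0272, 0.175, -0.0409] rot [-0.0012, -0.0025, 0.0341]
top 509.5 [323.4 229.8] [483.  120.5 121.   56.4] 2.2
top 481.0 [281.6 191.7] [613.3 274.4 124.5  57.3] -21.7
side 763.0 [303.5 265.3] [611.5 270.5 130.1  69.9] -21.0
side 262.0 [342.8 230.6] [517.3 116.7  79.5  51.4] -84.4
```

>>> carry_out(plan=[{"rot": [0,0,0],"xyz": [0,0,-0.015],"grip": 100},{"rot": [0,0,0],"xyz": [0,0,-0.04],"grip": 100},{"rot": [0,0,0],"xyz": [0,0,-0.065],"grip": 100},{"rot": [0,0,0.01],"xyz": [0.004,0.03,-0.075],"grip": 100},{"rot": [0,0,0.02],"xyz": [0.01,0.06,-0.075],"grip": 100},{"rot": [0,0,0.036],"xyz": [0.016,0.09,-0.075],"grip": 100},{"rot": [0,0,0.036],"xyz": [0.02,0.12,-0.075],"grip": 100},{"rot": [0,0,0.036],"xyz": [0.025,0.15,-0.075],"grip": 100}], squeeze=25)

```text
clock: 4.88
tool_pos: [0.4777, 0.1407, 0.0835]
eef_rot: [1.0, 0.021, 0.0, -0.0]
contact_force: [0.8, 0.5, -2.6]
opening: 0.702
finger_force: 25.0
```

>>> carry_out(plan=[{"rot": [0,0,0],"xyz": [0.001,0.018,0],"grip": 100},{"rot": [0,0,0],"xyz": [0.001,0.025,0],"grip": 100},{"rot": [0,0,0],"xyz": [0.001,0.025,0],"grip": 100},{"rot": [0,0,0],"xyz": [0.001,0.025,0],"grip": 100},{"rot": [0,0,0],"xyz": [0.001,0.025,0],"grip": 100}])

```text
clock: 5.3
tool_pos: [0.4798, 0.1196, 0.0834]
eef_rot: [1.0, 0.022, 0.001, -0.001]
contact_force: [0.0, 0.2, -2.5]
opening: 0.704
finger_force: 25.0
```

```bash
python3 - <<'E'
from h import *
t=r.snapshot('top');s=r.snapshot('side')
chain((.4823,.1178,.0413,2.4))
for n,im,roi in(('top',t,(240,160,350,270)),('side',s,(260,180,410,300))):
    for o in boxes(n,im,.09,roi): print(n,*o)
cv2.imwrite('pics/hold.png',np.hstack([cv2.resize(t[180:270,270:370],(400,360),interpolation=2),cv2.resize(s[160:260,300:400],(360,360),interpolation=2)])[:,:,::-1])
E
```

```text
at [0.4798 0.1193 0.0834] yaw 2.57
-> (0.4823, 0.1178, 0.0413, 2.4) xyz [0.0024, 0.0017, 0.0421] rot [-0.0021, -0.0016, 0.003]
top 492.0 [281.5 192. ] [597.6 268.5 119.   55.1] -21.9
side 777.0 [303.8 265. ] [597.1 336.4 121.6  65. ] -22.0
side 908.0 [355.3 223.2] [476.9 153.9 151.5 122.1] -87.6
```

View pics/hold.png

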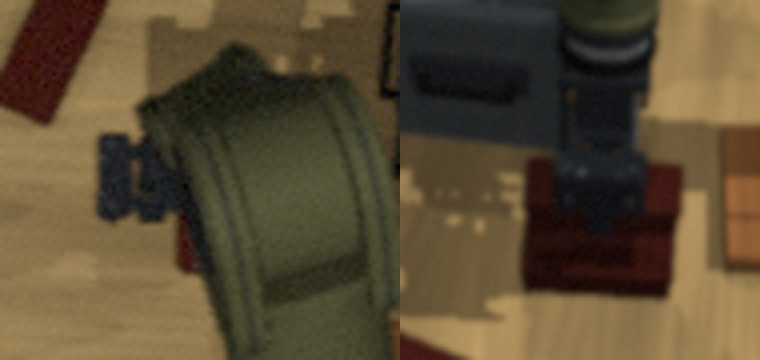

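>>> carry_out(plan=[{"rot": [-0.002,-0.0016,0.003],"xyz": [0.0024,0.0017,0.01],"grip": 100},{"rot": [-0.002,-0.0016,0.003],"xyz": [0.0024,0.0017,0.025],"grip": 100},{"rot": [-0.002,-0.0016,0.003],"xyz": [0.0024,0.0017,0.035],"grip": 100},{"rot": [-0.002,-0.0016,0.003],"xyz": [0.0024,0.0017,0.039],"grip": 100},{"rot": [-0.002,-0.0016,0.003],"xyz": [0.0024,0.0017,0.0405],"grip": 100},{"rot": [-0.002,-0.0016,0.003],"xyz": [0.0024,0.0017,0.0405],"grip": 100}])

```text
clock: 5.9
tool_pos: [0.4822, 0.1158, 0.0425]
eef_rot: [1.0, 0.02, -0.001, 0.001]
contact_force: [-0.3, -0.8, -2.4]
opening: 0.701
finger_force: 25.0
```

```bash
python3 - <<'E'
from h import *
s=r.snapshot('side')
chain((.4823,.1178,.0413,2.4))
print(r.get_state()['contact_force'])
for o in boxes('side',s,.032,(260,180,410,300)): print(*o)
cv2.imwrite('pics/col.png',cv2.resize(s[190:260,310:400],(720,560),interpolation=2)[:,:,::-1])
E
```

```text
at [0.4825 0.1157 0.0429] yaw 2.24
-> (0.4823, 0.1178, 0.0413, 2.4) xyz [-0.0001, -0.0021, 0.0016] rot [0.0013, 0.0003, -0.0029]
[ 0.51623008  0.91511513 -2.49152986]
780.0 [303.8 265.1] [609.1 283.7 128.9  69.6] -22.7
529.0 [354.3 229.3] [482.  114.3 123.2 113.6] 2.1
```

View pics/col.png

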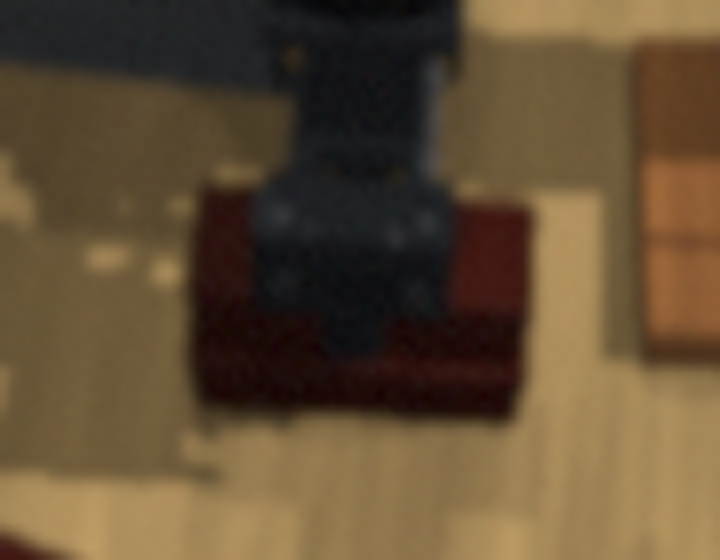

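>>> carry_out(plan=[{"rot": [0.001,0,-0.003],"xyz": [0,-0.002,0],"grip": 100},{"rot": [0.001,0,-0.003],"xyz": [0,-0.002,0],"grip": 100},{"rot": [0.001,0,-0.003],"xyz": [0,-0.002,0.0015],"grip": 100},{"rot": [0.001,0,-0.003],"xyz": [0,-0.002,0.0025],"grip": 100},{"rot": [0.001,0,-0.003],"xyz": [0,-0.002,0.0025],"grip": 100}])

```text
clock: 6.37
tool_pos: [0.4828, 0.1178, 0.0413]
eef_rot: [1.0, 0.021, 0.001, -0.0]
contact_force: [-1.7, 0.8, 6.8]
opening: 0.7
finger_force: 25.0
```

>>> carry_out(plan=[{"rot": [0,0,0],"xyz": [0,0,0],"grip": 0},{"rot": [0,0,0],"xyz": [0,0,0],"grip": 0},{"rot": [0,0,0],"xyz": [0,0,0],"grip": 0},{"rot": [0,0,0],"xyz": [0,0,0],"grip": 0},{"rot": [0,0,0],"xyz": [0,0,-0.02],"grip": 0},{"rot": [0,0,0],"xyz": [0,0,-0.05],"grip": 0},{"rot": [0,0,0],"xyz": [0,0,-0.08],"grip": 0},{"rot": [0,0,0],"xyz": [0,0,-0.08],"grip": 0}])

```text
clock: 7.03
tool_pos: [0.485, 0.1183, 0.1245]
eef_rot: [1.0, 0.021, 0.004, -0.001]
contact_force: [0.1, 0.4, -0.5]
opening: 1.004
finger_force: 0.0
```

```bash
python3 - <<'E'
from h import *
chain((.6129,.2722,.12,-22),(.6129,.2722,.05,-22))
E
```

```text
at [0.485  0.1183 0.1245] yaw 2.36
-> (0.6129, 0.2722, 0.12, -22) xyz [0.1341, -0.1485, 0.0057] rot [-0.0034, -0.0066, 0.4252]
-> (0.6129, 0.2722, 0.05, -22) xyz [0.0, 0.0, 0.07] rot [0.0, 0.0, 0.0]
```

>>> carry_out(plan=[{"rot": [-0.001,-0.002,0.1],"xyz": [0.03,-0.033,0],"grip": 0},{"rot": [-0.002,-0.004,0.2],"xyz": [0.06,-0.066,0.003],"grip": 0},{"rot": [-0.003,-0.005,0.3],"xyz": [0.09,-0.1,0.005],"grip": 0},{"rot": [-0.003,-0.006,0.4],"xyz": [0.12,-0.133,0.005],"grip": 0},{"rot": [-0.003,-0.006,0.425],"xyz": [0.134,-0.1485,0.005],"grip": 0},{"rot": [-0.003,-0.006,0.425],"xyz": [0.134,-0.1485,0.03],"grip": 0},{"rot": [-0.003,-0.006,0.425],"xyz": [0.134,-0.1485,0.055],"grip": 0},{"rot": [-0.003,-0.006,0.425],"xyz": [0.134,-0.1485,0.065],"grip": 0}])

```text
clock: 7.7
tool_pos: [0.6078, 0.2711, 0.0514]
eef_rot: [0.982, -0.19, -0.005, 0.004]
contact_force: [-0.5, -0.8, -1.0]
opening: 0.997
finger_force: 0.0
```

>>> carry_out(plan=[{"rot": [0,0,0],"xyz": [0,0,0],"grip": 0},{"rot": [0,0,0],"xyz": [0,0,0],"grip": 0},{"rot": [0,0,0],"xyz": [0,0,0],"grip": 0}])

```text
clock: 7.95
tool_pos: [0.6109, 0.2715, 0.0565]
eef_rot: [0.982, -0.191, -0.002, 0.001]
contact_force: [0.3, -0.3, -0.0]
opening: 1.002
finger_force: 0.0
```

```bash
python3 - <<'E'
from h import *
t=r.snapshot('top');s=r.snapshot('side')
chain((.6129,.2722,.009,-22))
for z in(.016,.064,.048,.032):
  for n,im,roi in(('top',t,(300,180,350,270)),('side',s,(260,180,410,300))):
    for o in boxes(n,im,z,roi): print(z,n,*o)
cv2.imwrite('pics/st1.png',np.hstack([cv2.resize(t[190:270,280:350],(420,480),interpolation=2),cv2.resize(s[190:260,320:385],(380,480),interpolation=2)])[:,:,::-1])
E
```

```text
at [0.6111 0.2717 0.057 ] yaw -21.98
-> (0.6129, 0.2722, 0.009, -22) xyz [0.0016, -0.0012, 0.048] rot [0.0025, 0.0034, 0.0003]
0.016 top 321.5 [326.  226.8] [486.7 118.8 127.9  53.3] 2.5
0.016 side 556.5 [302.5 267. ] [611.7 269.6 128.8  70.8] -21.4
0.016 side 976.5 [354.4 227.2] [483.7  96.4 126.4 115.9] 2.4
0.064 top 321.5 [326.  226.8] [480.  119.  124.3  51.8] 2.5
0.064 side 556.5 [302.5 267. ] [601.9 313.1 122.5  67.3] -21.4
0.064 side 976.5 [354.4 227.2] [480.2 148.5 120.2 110.2] 2.4
0.048 top 321.5 [326.  226.8] [482.2 118.9 125.5  52.3] 2.5
0.048 side 556.5 [302.5 267. ] [605.1 298.6 124.6  68.5] -21.4
0.048 side 976.5 [354.4 227.2] [481.3 131.1 122.3 112.1] 2.4
0.032 top 321.5 [326.  226.8] [484.5 118.9 126.7  52.8] 2.5
0.032 side 556.5 [302.5 267. ] [608.4 284.1 126.7  69.7] -21.4
0.032 side 976.5 [354.4 227.2] [482.5 113.8 124.3 114. ] 2.4
```

View pics/st1.png

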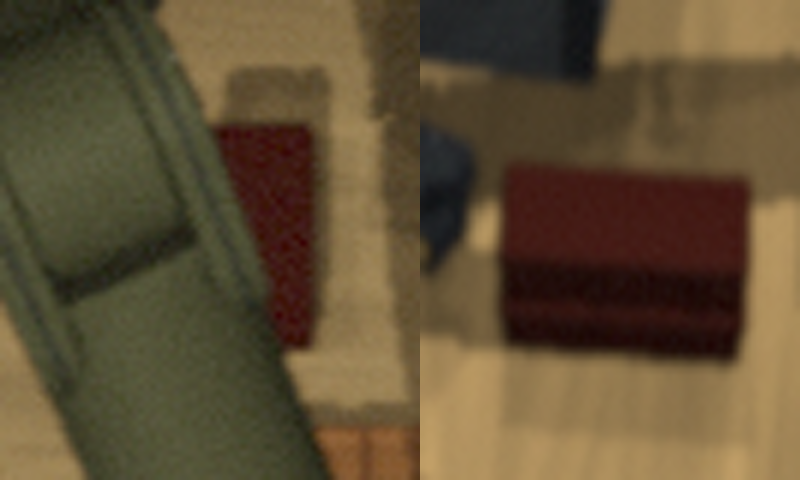

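The side view shows two boxes neatly aligned (edges collinear at crop columns 505 and 745). On to box 2.

>>> carry_out(plan=[{"rot": [0.0025,0.003,0],"xyz": [0.0016,-0.001,0.02],"grip": 0},{"rot": [0.0025,0.003,0],"xyz": [0.0016,-0.001,0.04],"grip": 0},{"rot": [0.0025,0.003,0],"xyz": [0.0016,-0.001,0.0475],"grip": 0},{"rot": [0.0025,0.003,0],"xyz": [0.0016,-0.001,0.0475],"grip": 0},{"rot": [0.0025,0.003,0],"xyz": [0.0016,-0.001,0.0475],"grip": 0}], squeeze=15)

```text
clock: 8.47
tool_pos: [0.612, 0.2719, 0.0085]
eef_rot: [0.982, -0.19, -0.001, 0.001]
contact_force: [0.6, 0.5, 0.4]
opening: 1.002
finger_force: 0.0
```

>>> carry_out(plan=[{"rot": [0,0,0],"xyz": [0,0,0],"grip": 100},{"rot": [0,0,0],"xyz": [0,0,0],"grip": 100},{"rot": [0,0,0],"xyz": [0,0,0],"grip": 100},{"rot": [0,0,0],"xyz": [0,0,0],"grip": 100},{"rot": [0,0,0],"xyz": [0,0,0],"grip": 100},{"rot": [0,0,0],"xyz": [0,0,0],"grip": 100}], squeeze=15)

```text
clock: 8.97
tool_pos: [0.6118, 0.2715, 0.0086]
eef_rot: [0.982, -0.191, -0.001, 0.001]
contact_force: [-0.4, -1.4, 5.0]
opening: 0.703
finger_force: 15.0
```

```bash
python3 - <<'E'
from h import *
_,p,A=tool()
chain((*(p+[0,0,.09])[:3],-22),(.4828,.1178,p[2]+.09,2.4))
E
```

```text
at [0.6118 0.2715 0.0086] yaw -21.97
-> (np.float64(0.6118496280020334), np.float64(0.27146296607238074), np.float64(0.09856292463999136), -22) xyz [-0.0002, 0.0002, -0.09] rot [0.0022, 0.0018, 0.0006]
-> (0.4828, 0.1178, np.float64(0.09856292463999136), 2.4) xyz [-0.0621, 0.1908, 0.0] rot [0.0, 0.0, -0.4259]
```

>>> carry_out(plan=[{"rot": [0,0,0],"xyz": [0,0,-0.015],"grip": 100},{"rot": [0,0,0],"xyz": [0,0,-0.04],"grip": 100},{"rot": [0,0,0],"xyz": [0,0,-0.07],"grip": 100},{"rot": [0,0,0],"xyz": [0,0,-0.095],"grip": 100},{"rot": [0,0,-0.06],"xyz": [-0.008,0.025,-0.1],"grip": 100},{"rot": [0,0,-0.13],"xyz": [-0.018,0.055,-0.1],"grip": 100},{"rot": [0,0,-0.2],"xyz": [-0.028,0.085,-0.1],"grip": 100},{"rot": [0,0,-0.25],"xyz": [-0.036,0.11,-0.1],"grip": 100}], squeeze=25)

```text
clock: 9.63
tool_pos: [0.5357, 0.1817, 0.109]
eef_rot: [0.998, -0.065, -0.002, 0.001]
contact_force: [0.6, -0.3, -2.8]
opening: 0.7
finger_force: 25.0
```

```bash
python3 - <<'E'
from h import *
chain((.482,.1178,.1,2.4))
E
```

```text
at [0.5357 0.1817 0.109 ] yaw -7.45
-> (0.482, 0.1178, 0.1, 2.4) xyz [-0.045, 0.0703, 0.0093] rot [0.0018, 0.0033, -0.1719]
```

>>> carry_out(plan=[{"rot": [0,0,-0.06],"xyz": [-0.017,0.025,0],"grip": 100},{"rot": [0,0,-0.12],"xyz": [-0.034,0.05,0.004],"grip": 100},{"rot": [0.002,0.003,-0.172],"xyz": [-0.045,0.066,0.009],"grip": 100},{"rot": [0.002,0.003,-0.172],"xyz": [-0.045,0.07,0.009],"grip": 100},{"rot": [0.002,0.003,-0.172],"xyz": [-0.045,0.07,0.009],"grip": 100},{"rot": [0.002,0.003,-0.172],"xyz": [-0.045,0.07,0.009],"grip": 100},{"rot": [0.002,0.003,-0.172],"xyz": [-0.045,0.07,0.009],"grip": 100}])

```text
clock: 10.22
tool_pos: [0.4852, 0.1217, 0.0998]
eef_rot: [1.0, 0.02, 0.002, -0.001]
contact_force: [-0.3, -0.4, -2.4]
opening: 0.704
finger_force: 25.0
```

```bash
python3 - <<'E'
from h import *
chain((.482,.1178,.0775,2.4))
E
```

```text
at [0.4852 0.1217 0.0998] yaw 2.25
-> (0.482, 0.1178, 0.0775, 2.4) xyz [-0.0034, 0.0038, 0.0223] rot [-0.0027, -0.0031, -0.0025]
```

>>> carry_out(plan=[{"rot": [-0.0025,-0.003,-0.0025],"xyz": [-0.0034,0.0038,0.008],"grip": 100},{"rot": [-0.0025,-0.003,-0.0025],"xyz": [-0.0034,0.0038,0.018],"grip": 100},{"rot": [-0.0025,-0.003,-0.0025],"xyz": [-0.0034,0.0038,0.022],"grip": 100},{"rot": [-0.0025,-0.003,-0.0025],"xyz": [-0.0034,0.0038,0.022],"grip": 100},{"rot": [-0.0025,-0.003,-0.0025],"xyz": [-0.0034,0.0038,0.022],"grip": 100},{"rot": [-0.0025,-0.003,-0.0025],"xyz": [-0.0034,0.0038,0.022],"grip": 100}])

```text
clock: 10.72
tool_pos: [0.4803, 0.1162, 0.0772]
eef_rot: [1.0, 0.021, -0.001, 0.001]
contact_force: [1.2, -0.8, -2.5]
opening: 0.701
finger_force: 25.0
```

```bash
python3 - <<'E'
from h import *
chain((.482,.1178,.0726,2.4))
s=r.snapshot('side')
cv2.imwrite('pics/st2.png',cv2.resize(s[180:260,310:400],(675,600),interpolation=2)[:,:,::-1])
E
```

```text
at [0.4803 0.1162 0.0772] yaw 2.38
-> (0.482, 0.1178, 0.0726, 2.4) xyz [0.0018, -0.0016, 0.0046] rot [0.0016, 0.0028, -0.0004]
```

View pics/st2.png

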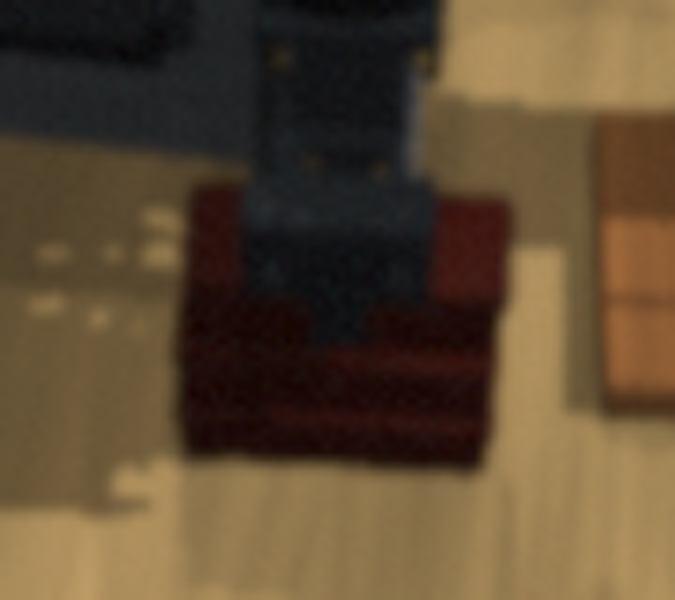

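>>> carry_out(plan=[{"rot": [0.0015,0.0025,0],"xyz": [0.0018,-0.0016,0],"grip": 100},{"rot": [0.0015,0.0025,0],"xyz": [0.0018,-0.0016,0],"grip": 100},{"rot": [0.0015,0.0025,0],"xyz": [0.0018,-0.0016,0.003],"grip": 100},{"rot": [0.0015,0.0025,0],"xyz": [0.0018,-0.0016,0.005],"grip": 100},{"rot": [0.0015,0.0025,0],"xyz": [0.0018,-0.0016,0.0055],"grip": 100},{"rot": [0.0015,0.0025,0],"xyz": [0.0018,-0.0016,0.0055],"grip": 100}])

```text
clock: 11.27
tool_pos: [0.4822, 0.1178, 0.0724]
eef_rot: [1.0, 0.021, 0.0, 0.0]
contact_force: [-0.3, 0.7, 5.9]
opening: 0.697
finger_force: 25.0
```

>>> carry_out(plan=[{"rot": [0,0,0],"xyz": [0,0,0],"grip": 0},{"rot": [0,0,0],"xyz": [0,0,0],"grip": 0},{"rot": [0,0,0],"xyz": [0,0,0],"grip": 0},{"rot": [0,0,0],"xyz": [0,0,0],"grip": 0},{"rot": [0,0,0],"xyz": [0,0,-0.03],"grip": 0},{"rot": [0,0,0],"xyz": [0,0,-0.07],"grip": 0},{"rot": [0,0,0],"xyz": [0,0,-0.11],"grip": 0},{"rot": [0,0,0],"xyz": [0,0,-0.15],"grip": 0}])

```text
clock: 11.93
tool_pos: [0.4813, 0.1175, 0.2233]
eef_rot: [1.0, 0.021, -0.001, 0.0]
contact_force: [1.1, 0.6, 0.2]
opening: 0.998
finger_force: 0.0
```

>>> carry_out(plan=[{"rot": [0,0,0],"xyz": [0,0,-0.03],"grip": 0},{"rot": [0,0,0.05],"xyz": [0,0.03,-0.03],"grip": 0},{"rot": [0,0,0.1],"xyz": [0,0.07,-0.03],"grip": 0},{"rot": [0,0,0.1],"xyz": [0,0.11,-0.03],"grip": 0},{"rot": [0,0,0.1],"xyz": [0,0.15,-0.03],"grip": 0},{"rot": [0,0,0.1],"xyz": [0,0.19,-0.03],"grip": 0},{"rot": [0,0,0.1],"xyz": [0,0.23,-0.03],"grip": 0},{"rot": [0,0,0.1],"xyz": [0,0.25,-0.03],"grip": 0}])

```text
clock: 12.6
tool_pos: [0.4913, -0.1382, 0.2517]
eef_rot: [0.999, -0.033, -0.0, 0.002]
contact_force: [-0.1, 0.1, -0.0]
opening: 0.999
finger_force: 0.0
```

>>> carry_out(plan=[{"rot": [0,0,0],"xyz": [0,0,0],"grip": 0},{"rot": [0,0,0],"xyz": [0,0,0],"grip": 0},{"rot": [0,0,0],"xyz": [0,0,0],"grip": 0}])

```text
clock: 12.85
tool_pos: [0.4922, -0.1308, 0.2518]
eef_rot: [1.0, -0.029, -0.0, -0.001]
contact_force: [-0.2, 1.3, 1.2]
opening: 1.0
finger_force: 0.0
```

```bash
python3 - <<'E'
from h import *
t=r.snapshot('top');s=r.snapshot('side')
chain((.4925,-.135,.25,-3.3),(.4925,-.135,.167,-3.3))
for z in (.048,):
  for n,im,roi in(('top',t,(300,180,350,270)),('side',s,(310,170,410,300))):
    for o in boxes(n,im,z,roi): print(z,n,*o)
cv2.imwrite('pics/st3.png',np.hstack([cv2.resize(t[180:270,280:350],(420,540),interpolation=2),cv2.resize(s[190:260,320:370],(380,540),interpolation=2)])[:,:,::-1])
E
```

```text
at [ 0.4924 -0.1301  0.2519] yaw -3.18
-> (0.4925, -0.135, 0.25, -3.3) xyz [0.0004, 0.0049, 0.0019] rot [-0.0009, 0.0004, 0.0021]
-> (0.4925, -0.135, 0.167, -3.3) xyz [0.0, 0.0, 0.083] rot [0.0, 0.0, 0.0]
0.048 top 579.5 [323.3 227.9] [485.8 119.1 132.6  59.1] 2.5
0.048 side 1281.5 [354.7 223.6] [482.7 114.  147.1 127.4] -87.9
```

View pics/st3.png

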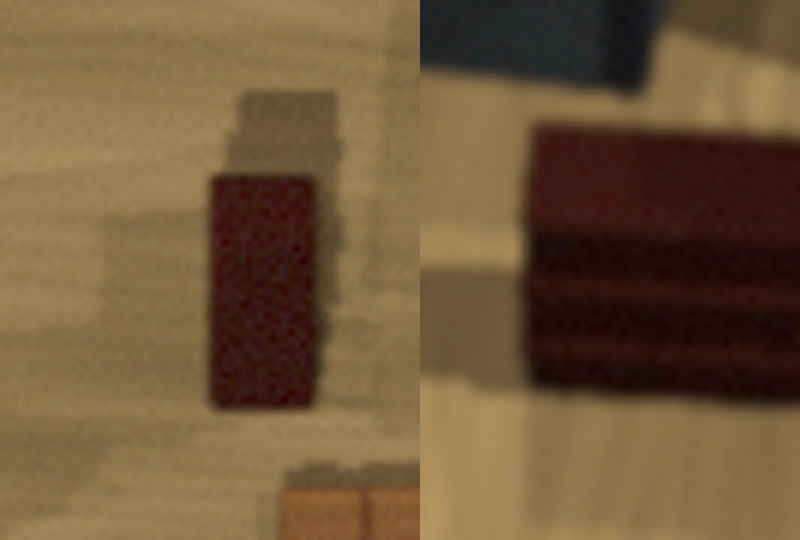

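>>> carry_out(plan=[{"rot": [-0.001,0,0.002],"xyz": [0.0004,0.0045,0.02],"grip": 0},{"rot": [-0.001,0,0.002],"xyz": [0.0004,0.0045,0.05],"grip": 0},{"rot": [-0.001,0,0.002],"xyz": [0.0004,0.0045,0.075],"grip": 0},{"rot": [-0.001,0,0.002],"xyz": [0.0004,0.0045,0.085],"grip": 0},{"rot": [-0.001,0,0.002],"xyz": [0.0004,0.0045,0.085],"grip": 0},{"rot": [-0.001,0,0.002],"xyz": [0.0004,0.0045,0.085],"grip": 0}], squeeze=20)

```text
clock: 13.45
tool_pos: [0.4926, -0.1352, 0.1668]
eef_rot: [1.0, -0.029, -0.0, 0.0]
contact_force: [0.3, -0.2, -0.2]
opening: 1.001
finger_force: 0.0
```

>>> carry_out(plan=[{"rot": [0,0,0],"xyz": [0,0,0],"grip": 230},{"rot": [0,0,0],"xyz": [0,0,0],"grip": 230},{"rot": [0,0,0],"xyz": [0,0,0],"grip": 230},{"rot": [0,0,0],"xyz": [0,0,0],"grip": 230},{"rot": [0,0,0],"xyz": [0,0,0],"grip": 230},{"rot": [0,0,0],"xyz": [0,0,0],"grip": 230},{"rot": [0,0,0],"xyz": [0,0,0],"grip": 230},{"rot": [0,0,0],"xyz": [0,0,0],"grip": 230}], squeeze=20)

```text
clock: 14.12
tool_pos: [0.4925, -0.1366, 0.1669]
eef_rot: [1.0, -0.03, -0.0, 0.001]
contact_force: [0.3, 0.2, -0.2]
opening: 0.419
finger_force: 0.0
```

>>> carry_out(plan=[{"rot": [0,0,0],"xyz": [0,0,0],"grip": 230},{"rot": [0,0,0],"xyz": [0,0,0],"grip": 230},{"rot": [0,0,0],"xyz": [0,0,0],"grip": 230},{"rot": [0,0,0],"xyz": [0,0,0],"grip": 230}], squeeze=40)

```text
clock: 14.45
tool_pos: [0.4924, -0.1377, 0.1669]
eef_rot: [1.0, -0.031, -0.0, 0.001]
contact_force: [-0.7, -3.5, 0.3]
opening: 0.241
finger_force: 39.8
```

```bash
python3 - <<'E'
from h import *
t=r.snapshot('top');s=r.snapshot('side')
a=np.deg2rad(-3.3);_,p,A=tool();print(p)
y=np.array([-np.sin(a),np.cos(a),0]);chain((*(p+.021*y),-3.3))
cv2.imwrite('pics/kn.png',np.hstack([cv2.resize(t[190:260,370:450],(400,350),interpolation=2),cv2.resize(s[90:170,320:410],(394,350),interpolation=2)])[:,:,::-1])
E
```

```text
[ 0.4923908  -0.13751738  0.16696932]
at [ 0.4924 -0.1375  0.167 ] yaw -3.53
-> (np.float64(0.49359964832232056), np.float64(-0.11655219965521091), np.float64(0.16696931957905298), -3.3) xyz [-0.0001, -0.021, -0.0] rot [0.0021, 0.0001, -0.004]
```

View pics/kn.png

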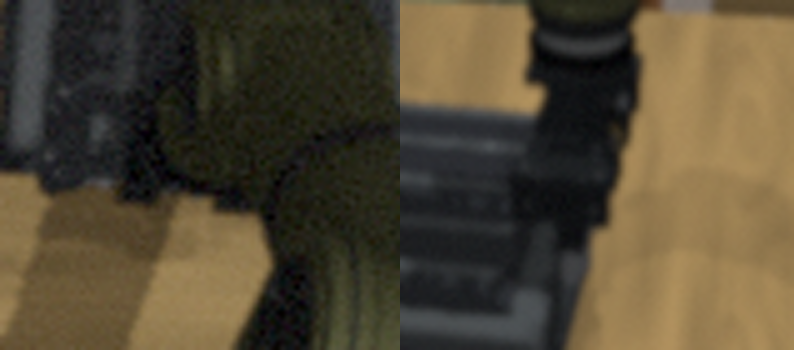

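>>> carry_out(plan=[{"rot": [0,0,0],"xyz": [0,-0.005,0],"grip": 230},{"rot": [0,0,0],"xyz": [0,-0.01,0],"grip": 230},{"rot": [0,0,0],"xyz": [0,-0.015,0],"grip": 230},{"rot": [0,0,0],"xyz": [0,-0.02,0],"grip": 230},{"rot": [0,0,0],"xyz": [0,-0.024,0],"grip": 230},{"rot": [0,0,0],"xyz": [0,-0.024,0],"grip": 230},{"rot": [0,0,0],"xyz": [0,-0.024,0],"grip": 230}])

```text
clock: 15.13
tool_pos: [0.4939, -0.114, 0.1669]
eef_rot: [1.0, -0.031, -0.0, 0.002]
contact_force: [0.6, -7.7, -0.3]
opening: 0.246
finger_force: 39.8
```

```bash
python3 - <<'E'
from h import *
s,p,A=tool();print(p,s['contact_force'],s['moment'],s['opening'],s['finger_force'])
chain((*p,-3.3))
E
```

```text
[ 0.49386602 -0.11403897  0.1669456 ] [ 0.55982166 -7.66618269 -0.32365078] [-1.47186132e+00  1.28663954e-03 -5.73572053e-03] 0.24583376713492372 39.80605959892273
at [ 0.4939 -0.114   0.1669] yaw -3.53
-> (np.float64(0.4938660172150373), np.float64(-0.11403896887445523), np.float64(0.16694560165006553), -3.3) xyz [0.0, 0.0, 0.0] rot [0.0033, 0.0001, -0.004]
```

>>> carry_out(plan=[{"rot": [0,0,0],"xyz": [0.001,0,-0.004],"grip": 230},{"rot": [0,0,0],"xyz": [0.0032,0,-0.0094],"grip": 230},{"rot": [0,0,0],"xyz": [0.0068,0,-0.0186],"grip": 230},{"rot": [0,0,0],"xyz": [0.0109,0,-0.0277],"grip": 230},{"rot": [0,0,0],"xyz": [0.0153,0,-0.0366],"grip": 230},{"rot": [0,0,0],"xyz": [0.02,0,-0.0454],"grip": 230},{"rot": [0,0,0],"xyz": [0.0253,0,-0.0538],"grip": 230},{"rot": [0,0,0],"xyz": [0.0253,0,-0.0538],"grip": 230}])

```text
clock: 15.8
tool_pos: [0.5189, -0.1161, 0.2211]
eef_rot: [1.0, -0.031, -0.001, 0.002]
contact_force: [0.1, -7.8, -3.6]
opening: 0.245
finger_force: 40.2
```

```bash
python3 - <<'E'
from h import *
s,p,A=tool();print(p,s['contact_force'],s['moment'],s['opening'],s['finger_force'])
t=r.snapshot('top');v=r.snapshot('side');cv2.imwrite('pics/l15t.png',t[:,:,::-1]);cv2.imwrite('pics/l15s.png',v[:,:,::-1])
d=cv2.absdiff(cv2.cvtColor(t,7),cv2.imread('pics/top0.png',0));print('lid area change',(d[165:235,380:470]>15).mean())
E
```

```text
[ 0.51885979 -0.11610087  0.22113914] [ 0.07156587 -7.83070545 -3.64709092] [-1.50844381  0.23305993  0.04799124] 0.24457080882396132 40.174472630023956
lid area change 0.4853968253968254
```

>>> carry_out(plan=[{"rot": [0,0,0],"xyz": [0.0056,0,-0.0082],"grip": 230},{"rot": [0,0,0],"xyz": [0.0114,0,-0.0162],"grip": 230},{"rot": [0,0,0],"xyz": [0.0242,0,-0.0314],"grip": 230},{"rot": [0,0,0],"xyz": [0.0383,0,-0.0455],"grip": 230},{"rot": [0,0,0],"xyz": [0.0535,0,-0.0582],"grip": 230},{"rot": [0,0,0],"xyz": [0.0699,0,-0.0696],"grip": 230},{"rot": [0,0,0],"xyz": [0.0785,0,-0.0745],"grip": 230},{"rot": [0,0,0],"xyz": [0.0871,0,-0.0794],"grip": 230}])

```text
clock: 16.57
tool_pos: [0.6044, -0.122, 0.2996]
eef_rot: [1.0, -0.031, -0.003, 0.003]
contact_force: [-3.7, -6.3, -1.4]
opening: 0.241
finger_force: 39.9
```

>>> carry_out(plan=[{"rot": [0,0,0],"xyz": [0,0,0],"grip": 230},{"rot": [0,0,0],"xyz": [0,0,0],"grip": 230},{"rot": [0,0,0],"xyz": [0,0,0],"grip": 230},{"rot": [0,0,0],"xyz": [0,0,0],"grip": 230}])

```text
clock: 16.9
tool_pos: [0.6038, -0.122, 0.2991]
eef_rot: [1.0, -0.031, -0.003, 0.003]
contact_force: [-3.3, -7.3, 0.4]
opening: 0.242
finger_force: 39.8
```

```bash
python3 - <<'E'
from h import *
s,p,A=tool();print(p,s['contact_force'],s['moment'],s['opening'],s['finger_force'],A.as_rotvec())
d=p-np.array([.4939,-.114,.1669]);k=np.array([-.217+np.hypot(d[0],d[1])*np.sign(d[0]),.069+d[2]])
print('radius',np.linalg.norm(k),np.hypot(.217,.069),'angle',np.degrees(np.arctan2(k[1],-k[0])-np.arctan2(.069,.217)))
t=r.snapshot('top');v=r.snapshot('side')
for z,n,im,roi in((.048,'top',t,(300,180,350,270)),(.048,'side',v,(310,170,410,300))):
    for o in boxes(n,im,z,roi): print(n,*o)
# lid left side face visible in side view: dark grey silhouette slope of lid's left edge
g=v.astype(int);m=((g.max(2)<90)&(g.max(2)-g.min(2)<22)).astype(np.uint8)
for y in range(60,210,10): 
    x=np.flatnonzero(m[y,270:400])+270; print(y,x.min() if len(x) else None,x.max() if len(x) else None,len(x))
E
```

```text
[ 0.60375246 -0.12199848  0.29914931] [-3.32949755 -7.28434318  0.41203292] [-1.4099352   0.82365433  0.01242468] 0.2424894806929777 39.79965001344681 [ 3.1347243  -0.09783928 -0.00861051]
radius 0.2278588310597301 0.227705950734714 angle 44.3939492073997
top 585.0 [323.3 228.1] [485.8 119.1 132.6  59.3] 2.5
side 1282.0 [354.9 223.4] [481.6 113.4 147.4 126.5] -86.9
60 310 335 26
70 314 362 27
80 313 374 33
90 306 366 57
100 311 336 26
110 311 339 29
120 303 335 33
130 299 361 63
140 293 363 71
150 288 362 73
160 283 359 59
170 289 356 68
180 290 354 65
190 291 352 62
200 337 348 12
```

```bash
python3 - <<'E'
from plant import r
print(r.finish_job())
E
```

```text
the job is handed in; nothing more can be done
None
```

The three lunch boxes stand in one straight column on the base box's spot, the bolt is drawn and held, and the gripper holds the lid at about 44 degrees open; handed in at about 17 s of the 64 s (lid angle worked out from arm position and forces, not seen in a picture).

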